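Grade the offcuts by length on the sorting board

TASK

Sort the four loose wooden offcuts by length on the dark sorting board, one to each white bay: the shortest in the bay at the red-capped end of the rail, then ever longer ones, with the longest in the bay farthest from the red cap. Lay each one flat in the middle of its bay, lengthwise along the bay (pointing at the rail), and let go of it.

Things in the scene. Friction and masses are not known exactly. Their poses are not given: they have to be found in the camera images.
- block_short: loose wooden offcut, dark wood, the shortest and thickest, almost square from above: 60 mm long, 55 mm wide, 40 mm thick, lying flat. Origin at the centre of its underside; its own y axis runs along its length, x across its width, z up. Grasp it across the 55 mm width
- block_medium: loose wooden offcut, pale wood, second shortest: 85 mm long, 40 mm wide, 22 mm thick, lying flat. Origin at the centre of its underside; its own y axis runs along its length, x across its width, z up. Grasp it across the 40 mm width
- block_long: loose wooden offcut, dark wood, second longest: 110 mm long, 50 mm wide, 30 mm thick, lying flat. Origin at the centre of its underside; its own y axis runs along its length, x across its width, z up. Grasp it across the 50 mm width
- block_longest: loose wooden offcut, pale pine, the longest and thinnest: 138 mm long, 52 mm wide, 13 mm thick, lying flat. Origin at the centre of its underside; its own y axis runs along its length, x across its width, z up. Grasp it across the 52 mm width
- board: fixed dark wooden sorting board, 190 (its x) x 370 (its y) x 12 mm thick; an aluminium rail 16 mm wide, 20 mm high runs along its +x edge (on the robot's right), 87 mm from the origin. Four white bays in a row along y, +y being the end far from the robot. A cap at each rail end, one red, one bare aluminium; the red one may be at either end. Origin: centre of its underside, z up
- cap_red: the red end cap of the rail, fixed block 24 x 32 x 26 mm high, on the board's top at one end of the rail (either end), 163 mm from the board's middle along its y. Origin at the centre of its underside
- bay_1: white painted bay with a dark outline, at the end of the row farthest from the robot (the board's +y end), flush with the board's top (12 mm above the bench). White area 144 mm along its x (at right angles to the rail, pointing to it) by 56 mm along its y; bays are 85 mm apart, centre to centre. Origin at the bay's middle on the surface, z up
- bay_2: white painted bay with a dark outline, second from the far end, flush with the board's top (12 mm above the bench). White area 144 mm along its x (at right angles to the rail, pointing to it) by 56 mm along its y; bays are 85 mm apart, centre to centre. Origin at the bay's middle on the surface, z up
- bay_3: white painted bay with a dark outline, third from the far end, flush with the board's top (12 mm above the bench). White area 144 mm along its x (at right angles to the rail, pointing to it) by 56 mm along its y; bays are 85 mm apart, centre to centre. Origin at the bay's middle on the surface, z up
- bay_4: white painted bay with a dark outline, at the end nearest the robot (the board's -y end), flush with the board's top (12 mm above the bench). White area 144 mm along its x (at right angles to the rail, pointing to it) by 56 mm along its y; bays are 85 mm apart, centre to centre. Origin at the bay's middle on the surface, z up
Things that resemble listed ones, but are neither listed nor needed, are in the scene too. Leave any yellow look-alike of the block_medium alone. What is shaped like the block_long but orange is not meant.

How it is judged:
At the end, for the whole second after the job is handed in: The four offcuts lie flat (within 0.1 rad) on the board, at rest, one per bay, shortest beside the red cap, then in order of length; each centre within 15 mm of its bay's middle, each length within 0.22 rad of the bay's (the nearly square shortest one also crosswise) (angle between each of block_short, block_medium, block_long, block_longest's own z axis and vertical below 0.1 rad and linear speed of each of block_short, block_medium, block_long, block_longest below 0.02 m/s and angular speed of each of block_short, block_medium, block_long, block_longest below 0.2 rad/s and ((horizontal distance between cap_red and bay_1 below 0.13 m and horizontal distance between block_short and bay_1 below 0.015 m and z of block_short in the frame of bay_1 between -0.005 and 0.006 m and (angle between the y axis of block_short and the x axis of bay_1, either way round below 0.22 rad or angle between the y axis of block_short and the y axis of bay_1, either way round below 0.22 rad) and horizontal distance between block_medium and bay_2 below 0.015 m and z of block_medium in the frame of bay_2 between -0.005 and 0.006 m and angle between the y axis of block_medium and the x axis of bay_2, either way round below 0.22 rad and horizontal distance between block_long and bay_3 below 0.015 m and z of block_long in the frame of bay_3 between -0.005 and 0.006 m and angle between the y axis of block_long and the x axis of bay_3, either way round below 0.22 rad and horizontal distance between block_longest and bay_4 below 0.015 m and z of block_longest in the frame of bay_4 between -0.005 and 0.006 m and angle between the y axis of block_longest and the x axis of bay_4, either way round below 0.22 rad) or (horizontal distance between cap_red and bay_4 below 0.13 m and horizontal distance between block_short and bay_4 below 0.015 m and z of block_short in the frame of bay_4 between -0.005 and 0.006 m and (angle between the y axis of block_short and the x axis of bay_4, either way round below 0.22 rad or angle between the y axis of block_short and the y axis of bay_4, either way round below 0.22 rad) and horizontal distance between block_medium and bay_3 below 0.015 m and z of block_medium in the frame of bay_3 between -0.005 and 0.006 m and angle between the y axis of block_medium and the x axis of bay_3, either way round below 0.22 rad and horizontal distance between block_long and bay_2 below 0.015 m and z of block_long in the frame of bay_2 between -0.005 and 0.006 m and angle between the y axis of block_long and the x axis of bay_2, either way round below 0.22 rad and horizontal distance between block_longest and bay_1 below 0.015 m and z of block_longest in the frame of bay_1 between -0.005 and 0.006 m and angle between the y axis of block_longest and the x axis of bay_1, either way round below 0.22 rad))); the robot touches nothing.
It also fails if it takes over 112 s, if anything falls off the work surface, if the arm or the gripper's body presses on something with over 40 N, if the wrist force passes 120 N, or if a joint passes its speed limit or range.

ROBOT

A 6-joint arm with a two-finger parallel gripper is mounted at the origin on a cart in front of the work surface, level with it; the furniture and walls round the work are solid. World frame = base frame: x ahead of the robot, y to its left, z up, the work surface at z = 0. Lengths are in m, angles in rad, forces in N, time in s.
With the tool pointing down it reaches from about 0.35 to 0.775 m from the base axis. Payload 5.5 kg.
Tool frame: the origin (TCP) lies at the very end of the fingers, on their centre line; the grasp point (between the pads) lies 19 mm behind it; z points along the fingers, y is the line along which they close (so a half turn about z gives the same grasp; the last joint's range is limited). The gripper opens to 85 mm and grips with 20 to 120 N. Pads are 22 mm wide; open, the fingers measure 114 mm over their backs; the gripper's body (76 mm by 85 mm) begins 54 mm behind the grasp point. The pads swing forward as they close: fully open they stand 13 mm farther back than shut.
Start: joints at [1.033, 0.313, 0.046, 1.304, 0, 1.431], TCP at [0.223, 0.53, 0.231] pointing down, gripper open.
Joint ranges: [-2.76, 2.76], [-0.86, 1.69], [-1.03, 1.26], [-2.2, 2.34], [-1.47, 1.5], [-3.14, 3.14]. Speed limits (rad/s): [2.57, 2.57, 3.14, 3.14, 3.14, 3.14].

INTERFACE

Orientations are given as a unit quaternion [w, x, y, z].
In Python, from workcell import get_state, read_camera, hand_in gives the robot as it stands.
- The arm moves only by the tool send_rows, never from a script. Its argument "increments" is a list of rows, each an object of numbers: "dx", "dy", "dz": the shift along the world's x, y, z in units of 25 mm (1.0 is 25 mm); "roll": the turn about the world's z in units of 8 degrees (1.0 is 8 degrees); "claw": the opening, from -1 (shut) to 1 (fully open). In form: [{"dx": .., "dy": .., "dz": .., "roll": .., "claw": ..}, ...]. A call has exactly 5 rows; each row is the pose to reach, as a shift and turn from the pose commanded when the call began; what a row does not reach only later rows make up. A row lasts 1/8 s, in which the tool goes at most 62.5 mm and 10.7 degrees, less where a joint would pass 70% of its speed; a pose out of reach is approached as far as the arm can. A call with a gripper value outside its range is refused whole. The fingers move at their own pace and stop on an object; "grip_force" is the grip in N (left out, the last holds). Time passes only in rows, so rows that repeat a pose let the fingers close, or fill a call up. It gives the time, the measured TCP pose, the force, the opening and the grip force at its end, in the units of the state.
- get_state(): the state, without advancing time (a new reading comes with each control period).
- read_camera(name): name is "side" or "top" or "wrist"; returns a dict with "image" (420x560x3 uint8, blue, green, red), "fx", "fy", "cx", "cy" (pixels), "dist_coeffs" ([k1, k2, p1, p2, k3] as OpenCV has them; the pictures are not rectified), "world_to_cam" (4x4, takes a point from world to camera coordinates). Camera axes: x right, y up, looking along -z (the intrinsics and any distortion apply to the point x, -y, -z); pixel columns grow to the right and rows downward; lengths in m; the calibration is good to about 2 mm. A picture is of the moment at which its call begins. There is no depth.
- hand_in(): hands the job in; it is judged then, once.
The state is a dict: "clock": time; "joint_pos": joint angles; "qvel": joint speeds; "tau": joint torques, N m; "tcp_pos": TCP position; "orientation": TCP orientation; "wrist_force": force on the tool from outside, world axes, zero at the start; "ft_torque": the same for the moment, N m; "finger_gap": finger opening in m; "grip_force": force on a finger pad.
Only numpy, scipy, OpenCV 4.12 (cv2) and the standard library are available. Lean on these libraries where they do the work, as an engineer would, in place of code of your own. Each camera call takes 0.05 s, during which the arm holds its last target. There are 200 camera calls.

## Working session

There is one attempt and no reset: what is moved stays moved. The work goes in short steps, Python scripts to look and compute and a tool call to move; the robot and the scene stay as the last step left them, time stands still between calls to the robot, and variables do not carry over. Pictures are saved under pics/ and viewed, at most 14 in all, crops included, and the job is handed in when it is done.

Besides the shell and the picture viewer there is one more tool, called after ">>>" as name([rows], argument=value, ...), one row to a line, values as JSON. send_rows: Moves the arm, as the interface text tells. Its arguments: {"type":"object","properties":{"increments":{"type":"array","items":{"type":"object","properties":{"dx":{"type":"number"},"dy":{"type":"number"},"dz":{"type":"number"},"roll":{"type":"number"},"claw":{"type":"number"}}}},"grip_force":{"type":"number"}},"required":["increments"]}

```bash
mkdir -p pics; ls
python3 - <<'E'
from workcell import *
import cv2
s=get_state();print({k:s[k] for k in("clock","tcp_pos","orientation","finger_gap")})
for n in("top","side"):
    c=read_camera(n);cv2.imwrite(f"pics/{n}0.png",c["image"]);print(n,c["fx"],c["cx"],c["cy"],c["dist_coeffs"],c["world_to_cam"])
E
```

```text
pics
{'clock': 0.0, 'tcp_pos': array([0.22249646, 0.52966758, 0.23039285]), 'orientation': array([-2.99816889e-04,  1.97573294e-01,  9.80287691e-01, -8.63747993e-04]), 'finger_gap': 0.08534722877546488}
top 518.0485957436628 269.0512755853377 211.80500838686248 [0.04067501 0.         0.         0.         0.        ] [[-0.01366435 -0.99990141  0.00323348  0.12039083]
 [ 0.98887275 -0.01303441  0.14819172 -0.47694369]
 [-0.14813496  0.00522244  0.98895337 -1.78412284]
 [ 0.          0.          0.          1.        ]]
side 461.75704092557044 279.99957670341195 211.0961656657035 [-0.02600285  0.          0.          0.          0.        ] [[-0.98564699 -0.1679746   0.01686858  0.49827703]
 [ 0.12093653 -0.63283306  0.76478538 -0.0134505 ]
 [-0.11778952  0.75584843  0.64406426 -1.80349891]
 [ 0.          0.          0.          1.        ]]
```

View pics/top0.png

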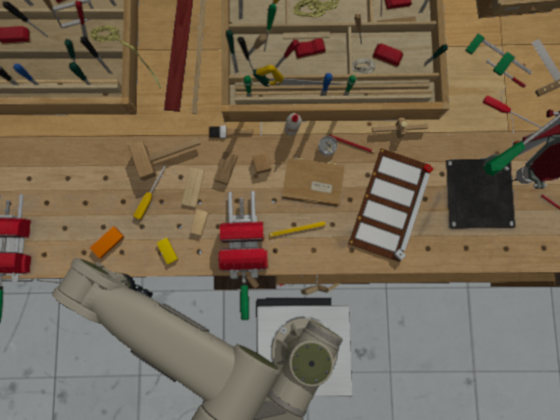

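View pics/side0.png

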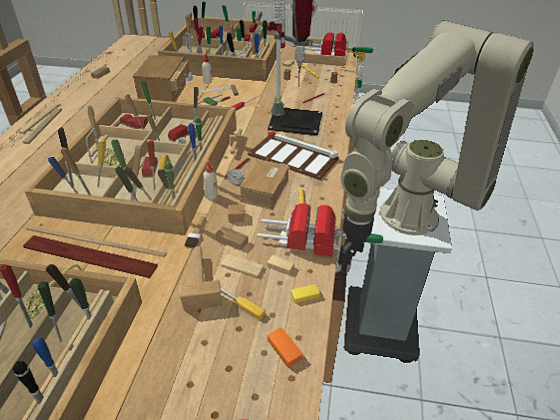

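Top view: the red cap is at (429,168), the far end, so the shortest goes in bay_1. Candidates: pale long piece (193,187) and pale short piece (200,222), dark long piece (227,169) and dark squarish piece (261,164). The orange (107,242) and yellow (167,251) pieces are look-alikes to leave alone. I'll confirm in crops.

Run:
```python
import cv2
i=cv2.imread("pics/top0.png")
cv2.imwrite("pics/c1.png",cv2.resize(i[140:245,170:290],None,fx=5.7,fy=5.7,interpolation=cv2.INTER_CUBIC))
cv2.imwrite("pics/c2.png",cv2.resize(i[142:267,330:450],None,fx=4.8,fy=4.8,interpolation=cv2.INTER_CUBIC))
```

```text
(no output)
```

View pics/c1.png

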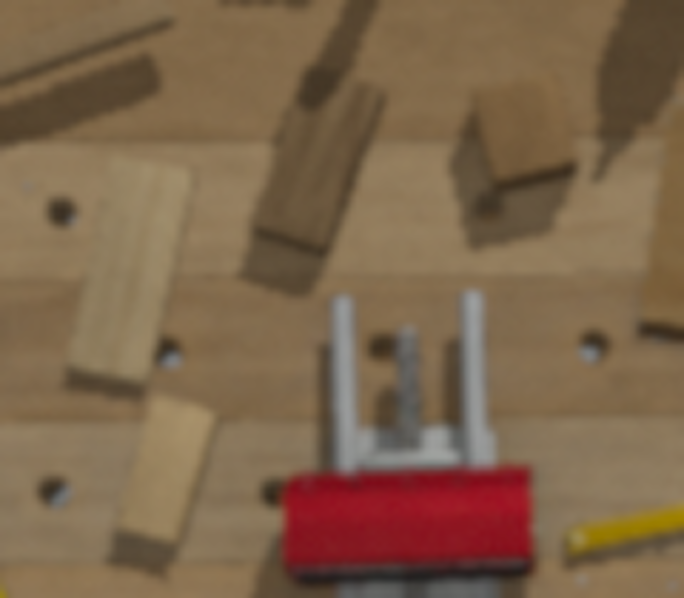

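View pics/c2.png

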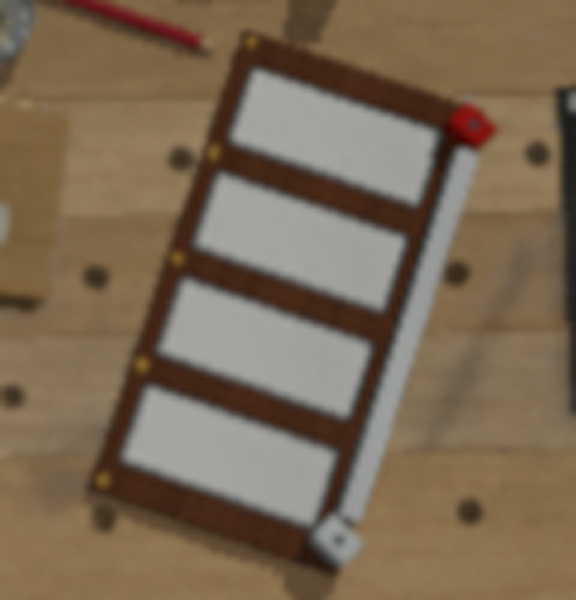

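The crop confirms the sizes by eye: pale pine is the longest (crop centre ~(130,271)), medium is at (165,470), dark long at (320,161) and dark short at (525,131). Four white bays, with the red cap beside bay_1. Now compute poses.

```bash
cat > h.py <<'E'
import numpy as np,cv2
from workcell import *
def ray(c,px,z):
    """pixels -> world xy at height z"""
    K=np.array([[c["fx"],0,c["cx"]],[0,c["fy"],c["cy"]],[0,0,1]])
    u=cv2.undistortPoints(np.array(px,float).reshape(-1,1,2),K,np.array(c["dist_coeffs"]))[:,0]
    W=np.array(c["world_to_cam"]);R=W[:3,:3];o=-R.T@W[:3,3]
    d=np.c_[u[:,0],-u[:,1],-np.ones(len(u))]@R
    return (o+d*((z-o[2])/d[:,2])[:,None])[:,:2]
def rect(P):
    # corners in order; side 0-1, 1-2
    a=P[1]-P[0]+P[2]-P[3];b=P[2]-P[1]+P[3]-P[0]
    L=b if np.hypot(*b)>np.hypot(*a) else a
    return P.mean(0).round(4),(np.hypot(*a)/2*1000).round(0),(np.hypot(*b)/2*1000).round(0),np.degrees(np.arctan2(L[1],L[0])).round(1)
E
python3 - <<'E'
from h import *
c=read_camera("top")
A=lambda q:(np.array(q)+.5)/5.7-.5+[170,140]
B=lambda q:(np.array(q)+.5)/4.8-.5+[330,142]
print("longest",rect(ray(c,A([(113,158),(192,172),(145,384),(68,372)]),.013)))
print("medium",rect(ray(c,A([(153,397),(215,412),(176,543),(117,529)]),.022)))
print("long",rect(ray(c,A([(319,70),(385,92),(322,252),(256,230)]),.03)))
print("short",rect(ray(c,A([(473,92),(556,75),(576,166),(498,186)]),.04)))
for q in ([(253,68),(441,130),(420,206),(230,140)],[(217,172),(408,235),(386,311),(193,247)],[(180,278),(373,343),(350,418),(157,352)],[(143,385),(338,450),(312,526),(119,462)]):
    print("bay",rect(ray(c,B(q),.012)))
w=read_camera("wrist");cv2.imwrite("pics/w0.png",w["image"]);print(w["world_to_cam"],w["fx"],w["cx"],w["cy"])
E
```

```text
longest (array([0.5747, 0.387 ]), np.float64(50.0), np.float64(139.0), np.float64(168.4))
medium (array([0.4473, 0.3627]), np.float64(39.0), np.float64(85.0), np.float64(164.5))
long (array([0.64  , 0.2658]), np.float64(44.0), np.float64(109.0), np.float64(158.8))
short (array([0.6558, 0.1372]), np.float64(52.0), np.float64(61.0), np.float64(-167.3))
bay (array([ 0.6281, -0.3572]), np.float64(148.0), np.float64(60.0), np.float64(-110.2))
bay (array([ 0.5484, -0.3273]), np.float64(149.0), np.float64(60.0), np.float64(-109.6))
bay (array([ 0.4687, -0.2969]), np.float64(149.0), np.float64(59.0), np.float64(-109.9))
bay (array([ 0.3888, -0.266 ]), np.float64(148.0), np.float64(60.0), np.float64(-109.4))
[[ 0.38879957  0.92132164 -0.00115383 -0.57462555]
 [-0.88729974  0.37410448 -0.26971282  0.0341191 ]
 [-0.2480606   0.10588803  0.96294011 -0.37921905]
 [ 0.          0.          0.          1.        ]] 336.69767433302485 278.8904383279394 208.76784445882052
```

View pics/w0.png

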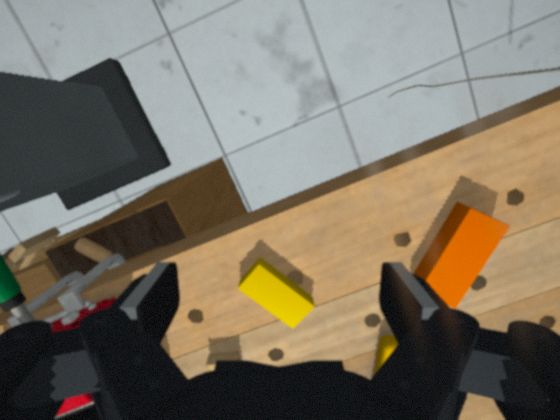

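>>> send_rows([
  {"dx": 1.4, "dy": -0.55, "dz": 0, "roll": 0.14, "claw": 1},
  {"dx": 2.8, "dy": -1.1, "dz": 0, "roll": 0.28, "claw": 1},
  {"dx": 4.2, "dy": -1.7, "dz": 0, "roll": 0.42, "claw": 1},
  {"dx": 5.6, "dy": -2.3, "dz": 0, "roll": 0.56, "claw": 1},
  {"dx": 7.05, "dy": -2.85, "dz": 0, "roll": 0.7, "claw": 1},
], grip_force=60)

```text
clock: 0.82
tcp_pos: [0.4, 0.4582, 0.2311]
orientation: [-0.0, 0.149, 0.989, -0.0]
wrist_force: [-0.2, 1.6, 0.3]
finger_gap: 0.085
grip_force: 0.0
```

>>> send_rows([
  {"dx": 1.8, "dy": -0.7, "dz": 0, "roll": 0.2, "claw": 1},
  {"dx": 3.6, "dy": -1.4, "dz": 0, "roll": 0.4, "claw": 1},
  {"dx": 5.4, "dy": -2.2, "dz": 0, "roll": 0.6, "claw": 1},
  {"dx": 7.05, "dy": -2.85, "dz": 0, "roll": 0.7, "claw": 1},
  {"dx": 7.05, "dy": -2.85, "dz": 0, "roll": 0.7, "claw": 1},
])

```text
clock: 1.45
tcp_pos: [0.5781, 0.3855, 0.2297]
orientation: [-0.0, 0.103, 0.995, -0.0]
wrist_force: [-0.8, 0.1, -1.0]
finger_gap: 0.0852
grip_force: 0.0
```

Run:
```python
from h import *
s=get_state();q=s["orientation"];print(s["clock"],s["tcp_pos"],np.degrees(2*np.arctan2(q[2],q[1]))-90)
w=read_camera("wrist");cv2.imwrite("pics/w1.png",w["image"]);np.save("w1.npy",w,allow_pickle=True)
```

```text
1.45 [0.5781268  0.38553599 0.22969897] 78.16762179747121
```

View pics/w1.png

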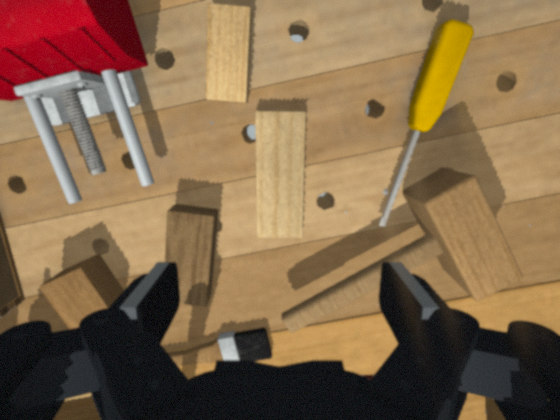

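Wrist view: longest at (280,174), medium at (229,52), dark long at (195,255). I'll check these against the top-camera results.

Run:
```python
from h import *
w=np.load("w1.npy",allow_pickle=True).item()
print(rect(ray(w,[(256,111),(306,111),(303,237),(257,237)],.013)))
print(rect(ray(w,[(208,5),(251,4),(246,101),(207,98)],.022)))
print(ray(w,[(168,206),(216,212),(214,240)],.03))
```

```text
(array([0.5754, 0.388 ]), np.float64(52.0), np.float64(137.0), np.float64(-12.3))
(array([0.4464, 0.3636]), np.float64(39.0), np.float64(84.0), np.float64(-16.3))
[[0.5779935  0.26617995]
 [0.59481246 0.31399532]
 [0.6249943  0.30378041]]
```

>>> send_rows([
  {"dz": -1.6, "claw": 1},
  {"dz": -3.4, "claw": 1},
  {"dz": -5.2, "claw": 1},
  {"dz": -7.0, "claw": 1},
  {"dz": -7.5, "claw": 1},
])

```text
schema error: expected keys dx, dy, dz, roll, claw
```

>>> send_rows([
  {"dz": -0.5, "claw": 1},
  {"dz": -1.0, "claw": 1},
  {"dz": -1.3, "claw": 1},
  {"dz": -1.5, "claw": 1},
  {"dz": -1.5, "claw": 1},
])

```text
schema error: expected keys dx, dy, dz, roll, claw
```

>>> send_rows([
  {"dx": 0, "dy": 0, "roll": 0, "dz": -1.6, "claw": 1},
  {"dx": 0, "dy": 0, "roll": 0, "dz": -3.4, "claw": 1},
  {"dx": 0, "dy": 0, "roll": 0, "dz": -5.2, "claw": 1},
  {"dx": 0, "dy": 0, "roll": 0, "dz": -7.0, "claw": 1},
  {"dx": 0, "dy": 0, "roll": 0, "dz": -7.5, "claw": 1},
])

```text
clock: 2.12
tcp_pos: [0.5716, 0.3872, 0.0405]
orientation: [-0.003, 0.1, 0.995, -0.002]
wrist_force: [0.9, 0.2, 0.7]
finger_gap: 0.0851
grip_force: 0.0
```

>>> send_rows([
  {"dx": 0, "dy": 0, "roll": 0, "dz": -0.5, "claw": 1},
  {"dx": 0, "dy": 0, "roll": 0, "dz": -1.0, "claw": 1},
  {"dx": 0, "dy": 0, "roll": 0, "dz": -1.3, "claw": 1},
  {"dx": 0, "dy": 0, "roll": 0, "dz": -1.5, "claw": 1},
  {"dx": 0, "dy": 0, "roll": 0, "dz": -1.5, "claw": 1},
])

```text
clock: 2.75
tcp_pos: [0.5753, 0.3875, 0.0062]
orientation: [-0.0, 0.101, 0.995, -0.0]
wrist_force: [-0.4, 0.5, 0.2]
finger_gap: 0.0852
grip_force: 0.0
```

>>> send_rows([
  {"dx": 0, "dy": 0, "roll": 0, "dz": -0.15, "claw": 0.3},
  {"dx": 0, "dy": 0, "roll": 0, "dz": -0.15, "claw": 0},
  {"dx": 0, "dy": 0, "roll": 0, "dz": -0.15, "claw": -0.2},
  {"dx": 0, "dy": 0, "roll": 0, "dz": -0.15, "claw": -0.2},
  {"dx": 0, "dy": 0, "roll": 0, "dz": -0.15, "claw": -0.2},
], grip_force=60)

```text
clock: 3.38
tcp_pos: [0.5756, 0.3878, 0.003]
orientation: [0.0, 0.101, 0.995, 0.0]
wrist_force: [-0.7, 0.3, 2.4]
finger_gap: 0.0501
grip_force: 62.5
```

>>> send_rows([
  {"dx": 0, "dy": 0, "roll": 0, "dz": 0, "claw": -0.2},
  {"dx": 0, "dy": 0, "roll": 0, "dz": 0, "claw": -0.2},
  {"dx": 0, "dy": 0, "roll": 0, "dz": 0.4, "claw": -0.2},
  {"dx": 0, "dy": 0, "roll": 0, "dz": 0.8, "claw": -0.2},
  {"dx": 0, "dy": 0, "roll": 0, "dz": 1.2, "claw": -0.2},
])

```text
clock: 4.0
tcp_pos: [0.5753, 0.3876, 0.0332]
orientation: [-0.0, 0.101, 0.995, 0.0]
wrist_force: [-0.1, 0.1, -1.0]
finger_gap: 0.0499
grip_force: 62.2
```

>>> send_rows([
  {"dx": 0, "dy": 0, "roll": 0, "dz": 1.4, "claw": -0.2},
  {"dx": 0, "dy": 0, "roll": 0, "dz": 2.8, "claw": -0.2},
  {"dx": 0, "dy": 0, "roll": 0, "dz": 4.2, "claw": -0.2},
  {"dx": 0, "dy": 0, "roll": 0, "dz": 5.6, "claw": -0.2},
  {"dx": -0.2, "dy": -0.7, "roll": 0.25, "dz": 6.5, "claw": -0.2},
])

```text
clock: 4.62
tcp_pos: [0.5708, 0.3711, 0.1977]
orientation: [0.001, 0.083, 0.997, 0.001]
wrist_force: [0.1, -0.3, -0.4]
finger_gap: 0.0499
grip_force: 62.4
```

>>> send_rows([
  {"dx": -0.5, "dy": -1.7, "roll": 0.7, "dz": 0, "claw": -0.2},
  {"dx": -1.0, "dy": -3.5, "roll": 1.4, "dz": 0, "claw": -0.2},
  {"dx": -1.5, "dy": -5.3, "roll": 2.1, "dz": 0, "claw": -0.2},
  {"dx": -2.0, "dy": -7.1, "roll": 2.8, "dz": 0, "claw": -0.2},
  {"dx": -2.5, "dy": -8.9, "roll": 3.5, "dz": 0, "claw": -0.2},
])

```text
clock: 5.25
tcp_pos: [0.5072, 0.1463, 0.1958]
orientation: [0.001, -0.162, 0.987, -0.0]
wrist_force: [0.9, 0.3, -1.6]
finger_gap: 0.0497
grip_force: 62.4
```

>>> send_rows([
  {"dx": -0.5, "dy": -1.8, "roll": 0.7, "dz": 0, "claw": -0.2},
  {"dx": -1.0, "dy": -3.6, "roll": 1.4, "dz": 0, "claw": -0.2},
  {"dx": -1.5, "dy": -5.4, "roll": 2.1, "dz": 0, "claw": -0.2},
  {"dx": -2.0, "dy": -7.2, "roll": 2.8, "dz": 0, "claw": -0.2},
  {"dx": -2.5, "dy": -9.0, "roll": 3.5, "dz": 0, "claw": -0.2},
])

```text
clock: 5.88
tcp_pos: [0.4448, -0.0788, 0.1959]
orientation: [0.001, -0.396, 0.918, -0.0]
wrist_force: [0.4, -0.1, 0.8]
finger_gap: 0.05
grip_force: 62.4
```

>>> send_rows([
  {"dx": -0.55, "dy": -1.9, "roll": 0.75, "dz": 0, "claw": -0.2},
  {"dx": -1.1, "dy": -3.8, "roll": 1.5, "dz": 0, "claw": -0.2},
  {"dx": -1.7, "dy": -5.7, "roll": 2.25, "dz": 0, "claw": -0.2},
  {"dx": -2.25, "dy": -7.55, "roll": 3.0, "dz": 0, "claw": -0.2},
  {"dx": -2.25, "dy": -7.55, "roll": 3.0, "dz": 0, "claw": -0.2},
])

```text
clock: 6.5
tcp_pos: [0.3884, -0.2692, 0.1957]
orientation: [-0.0, -0.575, 0.818, -0.001]
wrist_force: [-0.3, 0.6, -0.1]
finger_gap: 0.0501
grip_force: 62.4
```

>>> send_rows([
  {"dx": 0, "dy": 0, "roll": 0, "dz": -1.5, "claw": -0.2},
  {"dx": 0, "dy": 0, "roll": 0, "dz": -3.0, "claw": -0.2},
  {"dx": 0, "dy": 0, "roll": 0, "dz": -4.5, "claw": -0.2},
  {"dx": 0, "dy": 0, "roll": 0, "dz": -5.7, "claw": -0.2},
  {"dx": 0, "dy": 0, "roll": 0, "dz": -6.4, "claw": -0.2},
])

```text
clock: 7.12
tcp_pos: [0.3886, -0.2645, 0.034]
orientation: [-0.0, -0.577, 0.817, 0.001]
wrist_force: [-0.3, 0.3, -0.4]
finger_gap: 0.0498
grip_force: 62.4
```

>>> send_rows([
  {"dx": 0, "dy": 0, "roll": 0, "dz": -0.3, "claw": -0.2},
  {"dx": 0, "dy": 0, "roll": 0, "dz": -0.6, "claw": -0.2},
  {"dx": 0, "dy": 0, "roll": 0, "dz": -0.72, "claw": -0.2},
  {"dx": 0, "dy": 0, "roll": 0, "dz": -0.72, "claw": -0.2},
  {"dx": 0, "dy": 0, "roll": 0, "dz": -0.72, "claw": -0.2},
])

```text
clock: 7.75
tcp_pos: [0.3893, -0.2664, 0.0175]
orientation: [0.0, -0.576, 0.817, -0.0]
wrist_force: [-0.1, 0.4, -0.1]
finger_gap: 0.0499
grip_force: 62.4
```

>>> send_rows([
  {"dx": 0, "dy": 0, "roll": 0, "dz": 0, "claw": 0.3},
  {"dx": 0, "dy": 0, "roll": 0, "dz": 0, "claw": 0.6},
  {"dx": 0, "dy": 0, "roll": 0, "dz": 0, "claw": 0.6},
  {"dx": 0, "dy": 0, "roll": 0, "dz": 0.5, "claw": 0.6},
  {"dx": 0, "dy": 0, "roll": 0, "dz": 1.5, "claw": 0.6},
])

```text
clock: 8.38
tcp_pos: [0.3884, -0.2655, 0.0548]
orientation: [-0.0, -0.576, 0.817, 0.001]
wrist_force: [-0.3, -0.3, 0.5]
finger_gap: 0.0679
grip_force: 0.0
```

>>> send_rows([
  {"dx": 0, "dy": 0, "roll": 0, "dz": 1.5, "claw": 0.6},
  {"dx": 0, "dy": 0, "roll": 0, "dz": 3, "claw": 0.6},
  {"dx": 0, "dy": 0, "roll": 0, "dz": 4.5, "claw": 0.6},
  {"dx": 0.4, "dy": 0.9, "roll": -0.5, "dz": 5.6, "claw": 0.6},
  {"dx": 1.2, "dy": 2.6, "roll": -1.4, "dz": 5.6, "claw": 0.6},
])

```text
clock: 9.0
tcp_pos: [0.4206, -0.2025, 0.1981]
orientation: [0.001, -0.491, 0.871, -0.003]
wrist_force: [0.3, -0.1, -0.5]
finger_gap: 0.0682
grip_force: 0.0
```

>>> send_rows([
  {"dx": 0.8, "dy": 1.8, "roll": -0.9, "dz": 0, "claw": 0.6},
  {"dx": 1.6, "dy": 3.6, "roll": -1.8, "dz": 0, "claw": 0.6},
  {"dx": 2.5, "dy": 5.4, "roll": -2.8, "dz": 0, "claw": 0.6},
  {"dx": 3.4, "dy": 7.2, "roll": -3.8, "dz": 0, "claw": 0.6},
  {"dx": 4.2, "dy": 9.0, "roll": -4.7, "dz": 0, "claw": 0.6},
])

```text
clock: 9.62
tcp_pos: [0.5247, 0.0255, 0.1957]
orientation: [0.001, -0.185, 0.983, -0.0]
wrist_force: [0.4, -0.6, -0.2]
finger_gap: 0.068
grip_force: 0.0
```

>>> send_rows([
  {"dx": 0.95, "dy": 2.0, "roll": -1.0, "dz": 0, "claw": 0.7},
  {"dx": 1.9, "dy": 4.1, "roll": -2.1, "dz": 0, "claw": 0.7},
  {"dx": 2.9, "dy": 6.2, "roll": -3.2, "dz": 0, "claw": 0.7},
  {"dx": 3.9, "dy": 8.4, "roll": -4.3, "dz": 0, "claw": 0.7},
  {"dx": 4.56, "dy": 9.84, "roll": -5.2, "dz": 0, "claw": 0.7},
])

```text
clock: 10.25
tcp_pos: [0.6385, 0.2726, 0.1952]
orientation: [0.0, 0.175, 0.985, 0.0]
wrist_force: [0.1, 0.1, -0.5]
finger_gap: 0.0729
grip_force: 0.0
```

>>> send_rows([
  {"dx": 0, "dy": 0, "roll": 0, "dz": 0, "claw": 0.7},
  {"dx": 0, "dy": 0, "roll": 0, "dz": 0, "claw": 0.7},
  {"dx": 0, "dy": 0, "roll": 0, "dz": -1.0, "claw": 0.7},
  {"dx": 0, "dy": 0, "roll": 0, "dz": -2.0, "claw": 0.7},
  {"dx": 0, "dy": 0, "roll": 0, "dz": -2.0, "claw": 0.7},
])

```text
clock: 10.88
tcp_pos: [0.6362, 0.2678, 0.1431]
orientation: [-0.002, 0.174, 0.985, -0.001]
wrist_force: [-0.3, 0.3, 0.1]
finger_gap: 0.0727
grip_force: 0.0
```

Run:
```python
from h import *
s=get_state();q=s["orientation"];print(s["clock"],s["tcp_pos"],np.degrees(2*np.arctan2(q[2],q[1]))-90)
w=read_camera("wrist");cv2.imwrite("pics/w2.png",w["image"]);np.save("w2.npy",w,allow_pickle=True)
```

```text
10.875 [0.63623302 0.26776102 0.14307485] 69.93187848636131
```

View pics/w2.png

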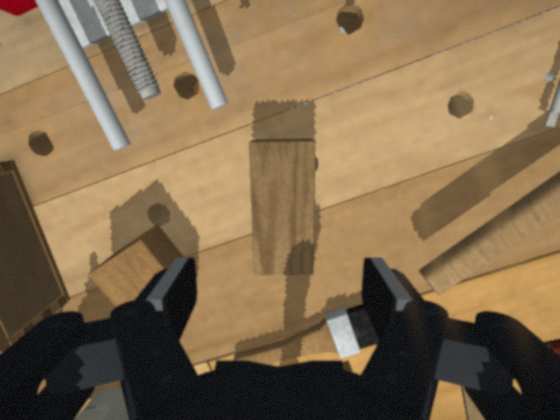

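Run:
```python
from h import *
w=np.load("w2.npy",allow_pickle=True).item()
print(rect(ray(w,[(249,141),(315,141),(314,275),(253,273)],.03)))
print(ray(w,[(90,272),(155,228)],.04))
```

```text
(array([0.6418, 0.269 ]), np.float64(50.0), np.float64(109.0), np.float64(-19.3))
[[0.63365926 0.10769783]
 [0.61793581 0.17268344]]
```

>>> send_rows([
  {"dx": 0.15, "dy": 0, "roll": 0.1, "dz": -1.3, "claw": 0.7},
  {"dx": 0.15, "dy": 0, "roll": 0.1, "dz": -2.6, "claw": 0.7},
  {"dx": 0.15, "dy": 0, "roll": 0.1, "dz": -3.9, "claw": 0.7},
  {"dx": 0.15, "dy": 0, "roll": 0.1, "dz": -4.9, "claw": 0.7},
  {"dx": 0.15, "dy": 0, "roll": 0.1, "dz": -5.5, "claw": 0.7},
])

```text
clock: 11.55
tcp_pos: [0.6422, 0.2694, 0.0075]
orientation: [0.0, 0.167, 0.986, 0.0]
wrist_force: [0.2, -0.6, 0.7]
finger_gap: 0.0727
grip_force: 0.0
```

>>> send_rows([
  {"dx": 0, "dy": 0, "roll": 0, "dz": 0, "claw": 0.7},
  {"dx": 0, "dy": 0, "roll": 0, "dz": 0, "claw": 0.2},
  {"dx": 0, "dy": 0, "roll": 0, "dz": 0, "claw": -0.2},
  {"dx": 0, "dy": 0, "roll": 0, "dz": 0, "claw": -0.2},
  {"dx": 0, "dy": 0, "roll": 0, "dz": 0, "claw": -0.2},
])

```text
clock: 12.18
tcp_pos: [0.6433, 0.2703, 0.0092]
orientation: [0.002, 0.167, 0.986, 0.001]
wrist_force: [0.3, -0.5, 6.9]
finger_gap: 0.0485
grip_force: 65.0
```

>>> send_rows([
  {"dx": 0, "dy": 0, "roll": 0, "dz": 0, "claw": -0.2},
  {"dx": 0, "dy": 0, "roll": 0, "dz": 0, "claw": -0.2},
  {"dx": 0, "dy": 0, "roll": 0, "dz": 0.4, "claw": -0.2},
  {"dx": 0, "dy": 0, "roll": 0, "dz": 0.8, "claw": -0.2},
  {"dx": 0, "dy": 0, "roll": 0, "dz": 1.2, "claw": -0.2},
])

```text
clock: 12.8
tcp_pos: [0.6417, 0.2699, 0.0378]
orientation: [-0.0, 0.167, 0.986, 0.0]
wrist_force: [0.5, 0.3, -1.4]
finger_gap: 0.0488
grip_force: 64.3
```

>>> send_rows([
  {"dx": 0, "dy": 0, "roll": 0, "dz": 1.4, "claw": -0.2},
  {"dx": 0, "dy": 0, "roll": 0, "dz": 2.8, "claw": -0.2},
  {"dx": 0, "dy": 0, "roll": 0, "dz": 4.2, "claw": -0.2},
  {"dx": -0.1, "dy": -0.4, "roll": 0.2, "dz": 5.6, "claw": -0.2},
  {"dx": -0.42, "dy": -1.68, "roll": 0.98, "dz": 6.3, "claw": -0.2},
])

```text
clock: 13.42
tcp_pos: [0.6322, 0.229, 0.1975]
orientation: [0.002, 0.096, 0.995, 0.001]
wrist_force: [0.6, 0.2, -1.5]
finger_gap: 0.0486
grip_force: 64.3
```

>>> send_rows([
  {"dx": -0.5, "dy": -1.7, "roll": 0.9, "dz": 0, "claw": -0.2},
  {"dx": -1.1, "dy": -3.5, "roll": 1.8, "dz": 0, "claw": -0.2},
  {"dx": -1.6, "dy": -5.4, "roll": 2.7, "dz": 0, "claw": -0.2},
  {"dx": -2.2, "dy": -7.2, "roll": 3.6, "dz": 0, "claw": -0.2},
  {"dx": -2.8, "dy": -9.0, "roll": 4.5, "dz": 0, "claw": -0.2},
])

```text
clock: 14.05
tcp_pos: [0.5607, 0.0015, 0.1952]
orientation: [0.0, -0.216, 0.976, -0.0]
wrist_force: [1.6, -0.1, -1.8]
finger_gap: 0.0487
grip_force: 64.3
```

>>> send_rows([
  {"dx": -0.6, "dy": -1.9, "roll": 0.9, "dz": 0, "claw": -0.2},
  {"dx": -1.2, "dy": -3.8, "roll": 1.9, "dz": 0, "claw": -0.2},
  {"dx": -1.8, "dy": -5.8, "roll": 2.8, "dz": 0, "claw": -0.2},
  {"dx": -2.4, "dy": -7.8, "roll": 3.8, "dz": 0, "claw": -0.2},
  {"dx": -3.0, "dy": -9.7, "roll": 4.7, "dz": 0, "claw": -0.2},
])

```text
clock: 14.68
tcp_pos: [0.4857, -0.2413, 0.1953]
orientation: [0.0, -0.519, 0.855, -0.0]
wrist_force: [0.4, 0.3, -1.9]
finger_gap: 0.0489
grip_force: 64.3
```

>>> send_rows([
  {"dx": -0.4, "dy": -1.3, "roll": 0.6, "dz": 0, "claw": -0.2},
  {"dx": -0.7, "dy": -2.3, "roll": 1.0, "dz": 0, "claw": -0.2},
  {"dx": -0.7, "dy": -2.3, "roll": 1.0, "dz": 0, "claw": -0.2},
  {"dx": -0.7, "dy": -2.3, "roll": 1.0, "dz": -1.0, "claw": -0.2},
  {"dx": -0.7, "dy": -2.3, "roll": 1.0, "dz": -2.0, "claw": -0.2},
])

```text
clock: 15.3
tcp_pos: [0.4693, -0.2964, 0.1447]
orientation: [0.0, -0.575, 0.818, -0.0]
wrist_force: [-0.1, -0.4, -1.4]
finger_gap: 0.0484
grip_force: 64.3
```

>>> send_rows([
  {"dx": 0, "dy": 0, "roll": 0, "dz": -1.3, "claw": -0.2},
  {"dx": 0, "dy": 0, "roll": 0, "dz": -2.6, "claw": -0.2},
  {"dx": 0, "dy": 0, "roll": 0, "dz": -3.6, "claw": -0.2},
  {"dx": 0, "dy": 0, "roll": 0, "dz": -4.3, "claw": -0.2},
  {"dx": 0, "dy": 0, "roll": 0, "dz": -4.6, "claw": -0.2},
])

```text
clock: 15.92
tcp_pos: [0.4686, -0.2956, 0.0288]
orientation: [-0.0, -0.576, 0.818, 0.001]
wrist_force: [-0.6, -0.3, -1.7]
finger_gap: 0.0484
grip_force: 64.3
```

>>> send_rows([
  {"dx": 0, "dy": 0, "roll": 0, "dz": -0.15, "claw": -0.2},
  {"dx": 0, "dy": 0, "roll": 0, "dz": -0.3, "claw": -0.2},
  {"dx": 0, "dy": 0, "roll": 0, "dz": -0.35, "claw": -0.2},
  {"dx": 0, "dy": 0, "roll": 0, "dz": -0.35, "claw": -0.2},
  {"dx": 0, "dy": 0, "roll": 0, "dz": -0.35, "claw": -0.2},
])

```text
clock: 16.55
tcp_pos: [0.4691, -0.2973, 0.0213]
orientation: [0.0, -0.575, 0.818, -0.0]
wrist_force: [-0.2, 0.8, 1.5]
finger_gap: 0.0486
grip_force: 64.4
```

>>> send_rows([
  {"dx": 0, "dy": 0, "roll": 0, "dz": 0, "claw": 0.3},
  {"dx": 0, "dy": 0, "roll": 0, "dz": 0, "claw": 0.4},
  {"dx": 0, "dy": 0, "roll": 0, "dz": 0, "claw": 0.4},
  {"dx": 0, "dy": 0, "roll": 0, "dz": 0.5, "claw": 0.4},
  {"dx": 0, "dy": 0, "roll": 0, "dz": 1.5, "claw": 0.4},
])

```text
clock: 17.18
tcp_pos: [0.4681, -0.2966, 0.0584]
orientation: [-0.0, -0.575, 0.818, 0.001]
wrist_force: [0.5, 0.5, 0.3]
finger_gap: 0.0596
grip_force: 0.0
```

>>> send_rows([
  {"dx": 0, "dy": 0, "roll": 0, "dz": 1.5, "claw": 0.4},
  {"dx": 0, "dy": 0, "roll": 0, "dz": 3, "claw": 0.4},
  {"dx": 0, "dy": 0, "roll": 0, "dz": 4.5, "claw": 0.4},
  {"dx": 0, "dy": 0.7, "roll": -0.3, "dz": 5.5, "claw": 0.4},
  {"dx": -0.07, "dy": 2.4, "roll": -0.96, "dz": 5.5, "claw": 0.4},
])

```text
clock: 17.8
tcp_pos: [0.4687, -0.2388, 0.1993]
orientation: [0.001, -0.517, 0.856, -0.003]
wrist_force: [0.5, 0.6, -0.4]
finger_gap: 0.0595
grip_force: 0.0
```

>>> send_rows([
  {"dx": -0.05, "dy": 1.9, "roll": -0.8, "dz": 0, "claw": 0.4},
  {"dx": -0.1, "dy": 3.8, "roll": -1.6, "dz": 0, "claw": 0.4},
  {"dx": -0.2, "dy": 5.8, "roll": -2.4, "dz": 0, "claw": 0.4},
  {"dx": -0.3, "dy": 7.9, "roll": -3.2, "dz": 0, "claw": 0.4},
  {"dx": -0.4, "dy": 10.0, "roll": -4.0, "dz": 0, "claw": 0.4},
])

```text
clock: 18.42
tcp_pos: [0.4569, 0.0144, 0.1969]
orientation: [0.001, -0.262, 0.965, -0.0]
wrist_force: [0.9, -0.3, -1.8]
finger_gap: 0.0597
grip_force: 0.0
```

>>> send_rows([
  {"dx": -0.05, "dy": 2.1, "roll": -0.8, "dz": 0, "claw": 0.4},
  {"dx": -0.1, "dy": 4.2, "roll": -1.6, "dz": 0, "claw": 0.4},
  {"dx": -0.2, "dy": 6.3, "roll": -2.5, "dz": 0, "claw": 0.4},
  {"dx": -0.3, "dy": 8.4, "roll": -3.4, "dz": 0, "claw": 0.4},
  {"dx": -0.3, "dy": 10.5, "roll": -4.3, "dz": 0, "claw": 0.4},
])

```text
clock: 19.05
tcp_pos: [0.4493, 0.2772, 0.197]
orientation: [0.001, 0.035, 0.999, 0.0]
wrist_force: [1.6, 0.6, 0.2]
finger_gap: 0.0597
grip_force: 0.0
```

>>> send_rows([
  {"dx": -0.05, "dy": 2.0, "roll": -0.8, "dz": 0, "claw": 0.4},
  {"dx": -0.1, "dy": 3.5, "roll": -1.5, "dz": 0, "claw": 0.4},
  {"dx": -0.1, "dy": 3.5, "roll": -1.5, "dz": -0.5, "claw": 0.4},
  {"dx": -0.1, "dy": 3.5, "roll": -1.5, "dz": -1.5, "claw": 0.4},
  {"dx": -0.1, "dy": 3.5, "roll": -1.5, "dz": -2.0, "claw": 0.4},
])

```text
clock: 19.68
tcp_pos: [0.4462, 0.3616, 0.1446]
orientation: [-0.001, 0.138, 0.99, -0.001]
wrist_force: [0.5, -0.2, 0.1]
finger_gap: 0.0595
grip_force: 0.0
```

Run:
```python
from h import *
s=get_state();q=s["orientation"];print(s["clock"],s["tcp_pos"],np.degrees(2*np.arctan2(q[2],q[1]))-90)
w=read_camera("wrist");cv2.imwrite("pics/w3.png",w["image"]);np.save("w3.npy",w,allow_pickle=True)
```

```text
19.675 [0.44620978 0.36159462 0.14459446] 74.16933817451394
```

View pics/w3.png

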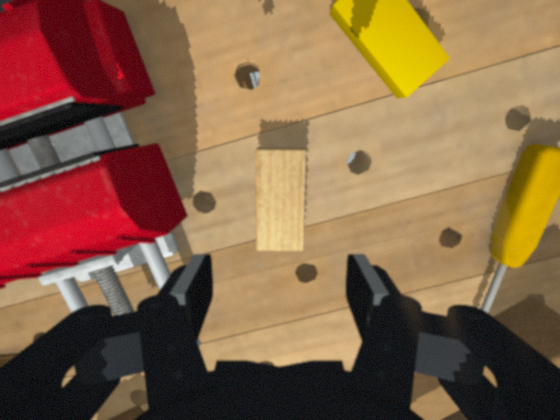

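Run:
```python
from h import *
w=np.load("w3.npy",allow_pickle=True).item()
print(rect(ray(w,[(256,150),(305,150),(303,251),(257,250)],.022)))
print(ray(w,[(186,215)],.06),ray(w,[(186,215)],.0))
```

```text
(array([0.4469, 0.3626]), np.float64(39.0), np.float64(84.0), np.float64(-16.1))
[[0.4281036  0.29872282]] [[0.44059544 0.27709733]]
```

>>> send_rows([
  {"dx": 0, "dy": 0, "roll": 0, "dz": -1.3, "claw": 0.4},
  {"dx": 0, "dy": 0, "roll": 0, "dz": -2.6, "claw": 0.4},
  {"dx": 0, "dy": 0, "roll": 0, "dz": -3.9, "claw": 0.4},
  {"dx": 0, "dy": 0, "roll": 0, "dz": -5.0, "claw": 0.4},
  {"dx": 0, "dy": 0, "roll": 0, "dz": -5.55, "claw": 0.4},
])

```text
clock: 20.35
tcp_pos: [0.4467, 0.3619, 0.0062]
orientation: [-0.001, 0.138, 0.99, -0.001]
wrist_force: [0.1, 0.4, -0.6]
finger_gap: 0.0597
grip_force: 0.0
```

>>> send_rows([
  {"dx": 0, "dy": 0, "roll": 0, "dz": 0, "claw": 0.4},
  {"dx": 0, "dy": 0, "roll": 0, "dz": 0, "claw": 0},
  {"dx": 0, "dy": 0, "roll": 0, "dz": 0, "claw": -0.4},
  {"dx": 0, "dy": 0, "roll": 0, "dz": 0, "claw": -0.4},
  {"dx": 0, "dy": 0, "roll": 0, "dz": 0, "claw": -0.4},
])

```text
clock: 20.98
tcp_pos: [0.4482, 0.3636, 0.0088]
orientation: [0.001, 0.138, 0.99, 0.001]
wrist_force: [0.5, 0.9, 5.5]
finger_gap: 0.0381
grip_force: 61.9
```

>>> send_rows([
  {"dx": 0, "dy": 0, "roll": 0, "dz": 0, "claw": -0.4},
  {"dx": 0, "dy": 0, "roll": 0, "dz": 0, "claw": -0.4},
  {"dx": 0, "dy": 0, "roll": 0, "dz": 0.4, "claw": -0.4},
  {"dx": 0, "dy": 0, "roll": 0, "dz": 0.8, "claw": -0.4},
  {"dx": 0, "dy": 0, "roll": 0, "dz": 1.2, "claw": -0.4},
])

```text
clock: 21.6
tcp_pos: [0.4471, 0.363, 0.038]
orientation: [0.0, 0.138, 0.99, 0.0]
wrist_force: [-0.8, 1.0, -0.3]
finger_gap: 0.038
grip_force: 61.1
```

>>> send_rows([
  {"dx": 0, "dy": 0, "roll": 0, "dz": 1.4, "claw": -0.4},
  {"dx": 0, "dy": 0, "roll": 0, "dz": 2.8, "claw": -0.4},
  {"dx": 0, "dy": 0, "roll": 0, "dz": 4.2, "claw": -0.4},
  {"dx": 0, "dy": 0, "roll": 0, "dz": 5.6, "claw": -0.4},
  {"dx": 0.16, "dy": -1.1, "roll": 0.46, "dz": 6.3, "claw": -0.4},
])

```text
clock: 22.22
tcp_pos: [0.4517, 0.3367, 0.1975]
orientation: [0.002, 0.104, 0.995, 0.001]
wrist_force: [-1.0, -0.0, -1.0]
finger_gap: 0.0381
grip_force: 61.1
```

>>> send_rows([
  {"dx": 0.3, "dy": -1.9, "roll": 0.7, "dz": 0, "claw": -0.4},
  {"dx": 0.6, "dy": -3.8, "roll": 1.5, "dz": 0, "claw": -0.4},
  {"dx": 0.9, "dy": -5.8, "roll": 2.3, "dz": 0, "claw": -0.4},
  {"dx": 1.2, "dy": -7.9, "roll": 3.1, "dz": 0, "claw": -0.4},
  {"dx": 1.5, "dy": -10, "roll": 3.9, "dz": 0, "claw": -0.4},
])

```text
clock: 22.85
tcp_pos: [0.4886, 0.0838, 0.1953]
orientation: [0.0, -0.167, 0.986, -0.0]
wrist_force: [0.4, -1.4, -0.2]
finger_gap: 0.0382
grip_force: 61.1
```

>>> send_rows([
  {"dx": 0.3, "dy": -2.1, "roll": 0.8, "dz": 0, "claw": -0.4},
  {"dx": 0.6, "dy": -4.2, "roll": 1.6, "dz": 0, "claw": -0.4},
  {"dx": 0.9, "dy": -6.2, "roll": 2.4, "dz": 0, "claw": -0.4},
  {"dx": 1.2, "dy": -8.2, "roll": 3.2, "dz": 0, "claw": -0.4},
  {"dx": 1.5, "dy": -10.2, "roll": 4.0, "dz": 0, "claw": -0.4},
])

```text
clock: 23.48
tcp_pos: [0.526, -0.1713, 0.1953]
orientation: [0.0, -0.432, 0.902, -0.0]
wrist_force: [0.4, 0.3, -0.6]
finger_gap: 0.0387
grip_force: 61.1
```

>>> send_rows([
  {"dx": 0.3, "dy": -2.0, "roll": 0.8, "dz": 0, "claw": -0.4},
  {"dx": 0.6, "dy": -4.0, "roll": 1.6, "dz": 0, "claw": -0.4},
  {"dx": 0.9, "dy": -5.7, "roll": 2.4, "dz": 0, "claw": -0.4},
  {"dx": 0.9, "dy": -6.3, "roll": 2.4, "dz": 0, "claw": -0.4},
  {"dx": 0.9, "dy": -6.3, "roll": 2.4, "dz": -1.0, "claw": -0.4},
])

```text
clock: 24.1
tcp_pos: [0.5494, -0.329, 0.1714]
orientation: [0.001, -0.574, 0.819, -0.002]
wrist_force: [-0.1, 0.3, -0.9]
finger_gap: 0.0387
grip_force: 61.1
```

>>> send_rows([
  {"dx": 0, "dy": 0, "roll": 0, "dz": -1.3, "claw": -0.4},
  {"dx": 0, "dy": 0, "roll": 0, "dz": -2.8, "claw": -0.4},
  {"dx": 0, "dy": 0, "roll": 0, "dz": -4.2, "claw": -0.4},
  {"dx": 0, "dy": 0, "roll": 0, "dz": -5.2, "claw": -0.4},
  {"dx": 0, "dy": 0, "roll": 0, "dz": -5.5, "claw": -0.4},
])

```text
clock: 24.72
tcp_pos: [0.5473, -0.3253, 0.0306]
orientation: [-0.0, -0.575, 0.818, 0.002]
wrist_force: [-0.5, -0.2, -0.0]
finger_gap: 0.0384
grip_force: 61.1
```

>>> send_rows([
  {"dx": 0, "dy": 0, "roll": 0, "dz": -0.2, "claw": -0.4},
  {"dx": 0, "dy": 0, "roll": 0, "dz": -0.4, "claw": -0.4},
  {"dx": 0, "dy": 0, "roll": 0, "dz": -0.45, "claw": -0.4},
  {"dx": 0, "dy": 0, "roll": 0, "dz": -0.45, "claw": -0.4},
  {"dx": 0, "dy": 0, "roll": 0, "dz": -0.45, "claw": -0.4},
])

```text
clock: 25.35
tcp_pos: [0.5487, -0.3273, 0.0212]
orientation: [0.0, -0.575, 0.818, -0.0]
wrist_force: [0.4, -0.2, -0.5]
finger_gap: 0.0385
grip_force: 61.1
```

>>> send_rows([
  {"dx": 0, "dy": 0, "roll": 0, "dz": 0, "claw": 0.1},
  {"dx": 0, "dy": 0, "roll": 0, "dz": 0, "claw": 0.2},
  {"dx": 0, "dy": 0, "roll": 0, "dz": 0, "claw": 0.2},
  {"dx": 0, "dy": 0, "roll": 0, "dz": 0.5, "claw": 0.2},
  {"dx": 0, "dy": 0, "roll": 0, "dz": 1.5, "claw": 0.2},
])

```text
clock: 25.98
tcp_pos: [0.5478, -0.3266, 0.0583]
orientation: [-0.0, -0.575, 0.818, 0.001]
wrist_force: [0.6, -0.3, 0.0]
finger_gap: 0.0515
grip_force: 0.0
```

>>> send_rows([
  {"dx": 0, "dy": 0, "roll": 0, "dz": 1.5, "claw": 0.2},
  {"dx": 0, "dy": 0, "roll": 0, "dz": 3, "claw": 0.2},
  {"dx": 0, "dy": 0, "roll": 0, "dz": 4.5, "claw": 0.2},
  {"dx": 0.1, "dy": 0.4, "roll": -0.2, "dz": 5.5, "claw": 0.2},
  {"dx": 0.5, "dy": 2.2, "roll": -0.8, "dz": 5.5, "claw": 0.2},
])

```text
clock: 26.6
tcp_pos: [0.5624, -0.2746, 0.1997]
orientation: [0.001, -0.526, 0.85, -0.003]
wrist_force: [0.4, 0.8, 0.0]
finger_gap: 0.0514
grip_force: 0.0
```

>>> send_rows([
  {"dx": 0.4, "dy": 1.8, "roll": -0.7, "dz": 0, "claw": 0.5},
  {"dx": 0.8, "dy": 3.6, "roll": -1.4, "dz": 0, "claw": 0.5},
  {"dx": 1.2, "dy": 5.4, "roll": -2.1, "dz": 0, "claw": 0.65},
  {"dx": 1.7, "dy": 7.2, "roll": -2.8, "dz": 0, "claw": 0.65},
  {"dx": 2.1, "dy": 9.0, "roll": -3.5, "dz": 0, "claw": 0.65},
])

```text
clock: 27.22
tcp_pos: [0.614, -0.0457, 0.197]
orientation: [0.001, -0.306, 0.952, -0.0]
wrist_force: [0.6, -0.1, -0.3]
finger_gap: 0.0706
grip_force: 0.0
```

>>> send_rows([
  {"dx": 0.4, "dy": 1.8, "roll": -0.7, "dz": 0, "claw": 0.65},
  {"dx": 0.8, "dy": 3.6, "roll": -1.4, "dz": 0, "claw": 0.65},
  {"dx": 1.2, "dy": 5.4, "roll": -2.1, "dz": 0, "claw": 0.65},
  {"dx": 1.7, "dy": 7.4, "roll": -2.9, "dz": 0, "claw": 0.65},
  {"dx": 1.7, "dy": 7.4, "roll": -2.9, "dz": 0, "claw": 0.65},
])

```text
clock: 27.85
tcp_pos: [0.6563, 0.1416, 0.1964]
orientation: [0.001, -0.112, 0.994, 0.0]
wrist_force: [0.2, 0.2, -0.6]
finger_gap: 0.0704
grip_force: 0.0
```

Run:
```python
from h import *
s=get_state();q=s["orientation"];print(s["clock"],s["tcp_pos"],np.degrees(2*np.arctan2(q[2],q[1]))-90)
w=read_camera("wrist");cv2.imwrite("pics/w4.png",w["image"]);np.save("w4.npy",w,allow_pickle=True)
```

```text
27.85 [0.65626462 0.1416191  0.19640694] 102.91809423627296
```

View pics/w4.png

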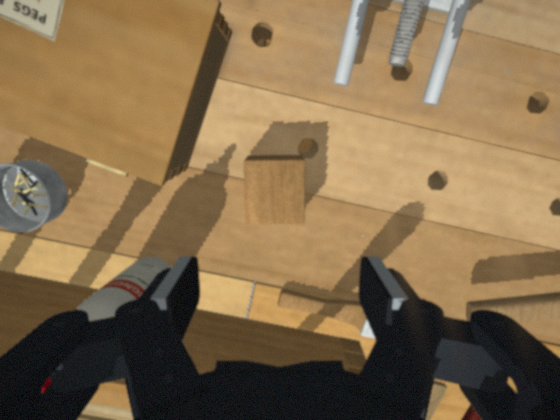

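Run:
```python
from h import *
w=np.load("w4.npy",allow_pickle=True).item()
print(rect(ray(w,[(247,160),(304,159),(304,224),(245,223)],.04)))
print(ray(w,[(165,185),(218,0)],.07),ray(w,[(165,185),(160,260)],.0),ray(w,[(160,260)],.1))
```

```text
(array([0.6573, 0.1386]), np.float64(53.0), np.float64(60.0), np.float64(11.8))
[[0.66440451 0.04874471]
 [0.52363976 0.06771157]] [[0.68387168 0.02849922]
 [0.76819699 0.0342758 ]] [[0.71554217 0.06149599]]
```

>>> send_rows([
  {"dx": 0.05, "dy": 0.05, "roll": -0.1, "dz": -1.4, "claw": 0.65},
  {"dx": 0.05, "dy": 0.05, "roll": -0.1, "dz": -3.0, "claw": 0.65},
  {"dx": 0.05, "dy": 0.05, "roll": -0.1, "dz": -4.6, "claw": 0.65},
  {"dx": 0.05, "dy": 0.05, "roll": -0.1, "dz": -5.8, "claw": 0.65},
  {"dx": 0.05, "dy": 0.05, "roll": -0.1, "dz": -6.5, "claw": 0.65},
])

```text
clock: 28.52
tcp_pos: [0.6563, 0.1376, 0.0321]
orientation: [-0.001, -0.103, 0.995, -0.0]
wrist_force: [0.7, 0.2, 0.2]
finger_gap: 0.0705
grip_force: 0.0
```

>>> send_rows([
  {"dx": 0, "dy": 0, "roll": 0, "dz": -0.4, "claw": 0.65},
  {"dx": 0, "dy": 0, "roll": 0, "dz": -0.8, "claw": 0.65},
  {"dx": 0, "dy": 0, "roll": 0, "dz": -0.8, "claw": 0.2},
  {"dx": 0, "dy": 0, "roll": 0, "dz": -0.8, "claw": -0.1},
  {"dx": 0, "dy": 0, "roll": 0, "dz": -0.8, "claw": -0.1},
])

```text
clock: 29.15
tcp_pos: [0.6576, 0.1393, 0.0139]
orientation: [0.0, -0.103, 0.995, 0.0]
wrist_force: [-0.0, -0.0, -1.0]
finger_gap: 0.0541
grip_force: 64.6
```

>>> send_rows([
  {"dx": 0, "dy": 0, "roll": 0, "dz": 0, "claw": -0.1},
  {"dx": 0, "dy": 0, "roll": 0, "dz": 0, "claw": -0.1},
  {"dx": 0, "dy": 0, "roll": 0, "dz": 0.4, "claw": -0.1},
  {"dx": 0, "dy": 0, "roll": 0, "dz": 0.8, "claw": -0.1},
  {"dx": 0, "dy": 0, "roll": 0, "dz": 1.2, "claw": -0.1},
])

```text
clock: 29.78
tcp_pos: [0.6576, 0.1392, 0.0444]
orientation: [0.0, -0.103, 0.995, 0.0]
wrist_force: [-0.1, 0.1, -0.8]
finger_gap: 0.0542
grip_force: 65.0
```

>>> send_rows([
  {"dx": 0, "dy": 0, "roll": 0, "dz": 1.4, "claw": -0.1},
  {"dx": 0, "dy": 0, "roll": 0, "dz": 2.8, "claw": -0.1},
  {"dx": 0, "dy": 0, "roll": 0, "dz": 4.2, "claw": -0.1},
  {"dx": 0, "dy": 0, "roll": 0, "dz": 5.6, "claw": -0.1},
  {"dx": -0.06, "dy": -0.83, "roll": 0.3, "dz": 6.1, "claw": -0.1},
])

```text
clock: 30.4
tcp_pos: [0.657, 0.1195, 0.1997]
orientation: [0.003, -0.126, 0.992, 0.0]
wrist_force: [0.3, -1.5, -0.8]
finger_gap: 0.054
grip_force: 64.8
```

>>> send_rows([
  {"dx": -0.1, "dy": -1.8, "roll": 0.7, "dz": 0, "claw": -0.1},
  {"dx": -0.2, "dy": -3.6, "roll": 1.4, "dz": 0, "claw": -0.1},
  {"dx": -0.3, "dy": -5.5, "roll": 2.1, "dz": 0, "claw": -0.1},
  {"dx": -0.4, "dy": -7.5, "roll": 2.8, "dz": 0, "claw": -0.1},
  {"dx": -0.5, "dy": -9.5, "roll": 3.5, "dz": 0, "claw": -0.1},
])

```text
clock: 31.02
tcp_pos: [0.6431, -0.1206, 0.1968]
orientation: [0.0, -0.362, 0.932, -0.0]
wrist_force: [0.5, 0.3, 0.1]
finger_gap: 0.0537
grip_force: 64.7
```

>>> send_rows([
  {"dx": -0.1, "dy": -2.0, "roll": 0.7, "dz": 0, "claw": -0.1},
  {"dx": -0.3, "dy": -4.0, "roll": 1.4, "dz": 0, "claw": -0.1},
  {"dx": -0.4, "dy": -6.0, "roll": 2.1, "dz": 0, "claw": -0.1},
  {"dx": -0.5, "dy": -8.0, "roll": 2.8, "dz": 0, "claw": -0.1},
  {"dx": -0.6, "dy": -9.5, "roll": 3.5, "dz": 0, "claw": -0.1},
])

```text
clock: 31.65
tcp_pos: [0.6278, -0.359, 0.1965]
orientation: [0.0, -0.576, 0.817, -0.0]
wrist_force: [0.5, -0.1, 0.1]
finger_gap: 0.0537
grip_force: 64.7
```

>>> send_rows([
  {"dx": 0, "dy": 0, "roll": 0, "dz": 0, "claw": -0.1},
  {"dx": 0, "dy": 0, "roll": 0, "dz": -1, "claw": -0.1},
  {"dx": 0, "dy": 0, "roll": 0, "dz": -2.5, "claw": -0.1},
  {"dx": 0, "dy": 0, "roll": 0, "dz": -4, "claw": -0.1},
  {"dx": 0, "dy": 0, "roll": 0, "dz": -5, "claw": -0.1},
])

```text
clock: 32.28
tcp_pos: [0.6278, -0.3547, 0.0693]
orientation: [-0.0, -0.576, 0.818, 0.001]
wrist_force: [-0.2, 0.7, 0.1]
finger_gap: 0.0536
grip_force: 64.8
```

>>> send_rows([
  {"dx": 0, "dy": 0, "roll": 0, "dz": -0.7, "claw": -0.1},
  {"dx": 0, "dy": 0, "roll": 0, "dz": -1.2, "claw": -0.1},
  {"dx": 0, "dy": 0, "roll": 0, "dz": -1.5, "claw": -0.1},
  {"dx": 0, "dy": 0, "roll": 0, "dz": -1.5, "claw": -0.1},
  {"dx": 0, "dy": 0, "roll": 0, "dz": -1.5, "claw": -0.1},
])

```text
clock: 32.9
tcp_pos: [0.6288, -0.357, 0.0343]
orientation: [0.0, -0.575, 0.818, -0.001]
wrist_force: [0.8, 0.5, -0.9]
finger_gap: 0.0537
grip_force: 64.8
```

Grasp was at measured z 0.0139, so the placing height is about 0.0265: another 0.3 down.

>>> send_rows([
  {"dx": 0, "dy": 0, "roll": 0, "dz": -0.15, "claw": -0.1},
  {"dx": 0, "dy": 0, "roll": 0, "dz": -0.3, "claw": -0.1},
  {"dx": 0, "dy": 0, "roll": 0, "dz": -0.3, "claw": -0.1},
  {"dx": 0, "dy": 0, "roll": 0, "dz": -0.3, "claw": -0.1},
  {"dx": 0, "dy": 0, "roll": 0, "dz": -0.3, "claw": -0.1},
])

```text
clock: 33.52
tcp_pos: [0.6282, -0.3565, 0.0257]
orientation: [-0.0, -0.575, 0.818, 0.0]
wrist_force: [0.6, -0.3, -0.5]
finger_gap: 0.0538
grip_force: 64.9
```

>>> send_rows([
  {"dx": 0, "dy": 0, "roll": 0, "dz": 0, "claw": 0.4},
  {"dx": 0, "dy": 0, "roll": 0, "dz": 0, "claw": 0.5},
  {"dx": 0, "dy": 0, "roll": 0, "dz": 0, "claw": 0.5},
  {"dx": 0, "dy": 0, "roll": 0, "dz": 0.5, "claw": 0.5},
  {"dx": 0, "dy": 0, "roll": 0, "dz": 1.5, "claw": 0.5},
])

```text
clock: 34.15
tcp_pos: [0.6275, -0.3561, 0.0631]
orientation: [-0.0, -0.575, 0.818, 0.001]
wrist_force: [-0.1, 0.3, 0.7]
finger_gap: 0.0641
grip_force: 0.0
```

>>> send_rows([
  {"dx": 0, "dy": 0, "roll": 0, "dz": 1.5, "claw": 0.5},
  {"dx": 0, "dy": 0, "roll": 0, "dz": 3, "claw": 0.5},
  {"dx": 0, "dy": 0, "roll": 0, "dz": 4.5, "claw": 0.5},
  {"dx": -0.5, "dy": 1, "roll": 0, "dz": 5.5, "claw": 0.5},
  {"dx": -1, "dy": 3, "roll": 0, "dz": 5.5, "claw": 0.5},
])

```text
clock: 34.78
tcp_pos: [0.6045, -0.2835, 0.2046]
orientation: [0.001, -0.574, 0.819, -0.003]
wrist_force: [1.5, 0.9, 0.3]
finger_gap: 0.0641
grip_force: 0.0
```

>>> send_rows([
  {"dx": -0.6, "dy": 2, "roll": 0, "dz": 0, "claw": 0.5},
  {"dx": -1.2, "dy": 4, "roll": 0, "dz": 0, "claw": 0.5},
  {"dx": -1.6, "dy": 6, "roll": 0, "dz": 0, "claw": 0.5},
  {"dx": -2, "dy": 8, "roll": 0, "dz": 0, "claw": 0.5},
  {"dx": -2, "dy": 9, "roll": 0, "dz": 0, "claw": 0.5},
])

```text
clock: 35.4
tcp_pos: [0.5524, -0.0542, 0.2024]
orientation: [0.0, -0.576, 0.817, -0.0]
wrist_force: [0.7, -0.2, 0.6]
finger_gap: 0.0646
grip_force: 0.0
```

Run:
```python
from h import *
c=read_camera("top");i=c["image"];cv2.imwrite("pics/t2.png",cv2.resize(i[142:267,330:450],None,fx=4.8,fy=4.8,interpolation=cv2.INTER_CUBIC))
```

```text
(no output)
```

View pics/t2.png

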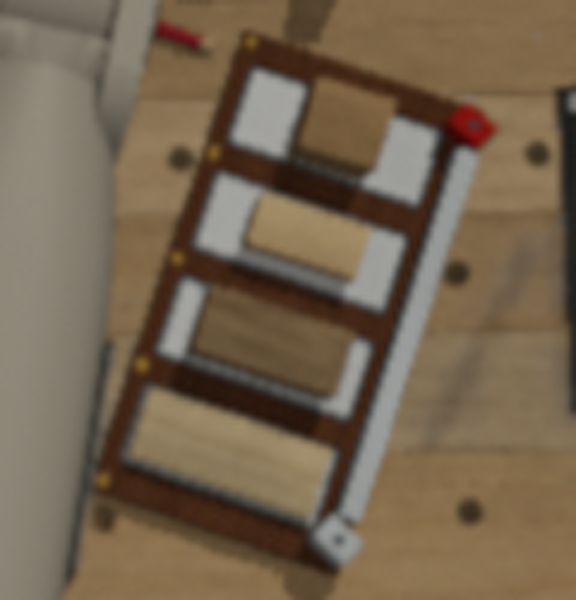

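All four are in their bays, short at (348,124) next to the red cap. A numerical check:

Run:
```python
from h import *
c=read_camera("top");B=lambda q:(np.array(q)+.5)/4.8-.5+[330,142]
bay=[(.6281,-.3572),(.5484,-.3273),(.4687,-.2969),(.3888,-.266)]
for b,q,z in zip(bay,([(320,76),(397,100),(374,173),(298,152)],[(258,192),(370,230),(353,279),(245,242)],[(211,284),(356,334),(333,398),(193,349)],[(150,388),(336,450),(312,522),(124,460)]),(.052,.034,.042,.025)):
    r=rect(ray(c,B(q),z));print(r,((r[0]-b)*1000).round(1))
s=get_state();print(s["qvel"],s["tcp_pos"])
```

```text
(array([ 0.6268, -0.3554]), np.float64(58.0), np.float64(59.0), np.float64(161.0)) [-1.3  1.8]
(array([ 0.5482, -0.3262]), np.float64(84.0), np.float64(39.0), np.float64(-110.2)) [-0.2  1.1]
(array([ 0.469 , -0.2962]), np.float64(108.0), np.float64(50.0), np.float64(-110.4)) [0.3 0.7]
(array([ 0.3881, -0.2651]), np.float64(142.0), np.float64(56.0), np.float64(-109.4)) [-0.7  0.9]
[-0.04400789  0.020656    0.01904146 -0.01249442 -0.02315054 -0.02789086] [ 0.55313083 -0.05409576  0.20231836]
```

All within about 2 mm and aligned with their bays.

```bash
python3 -c "
from workcell import *
print(hand_in())"
```

```text
the job is handed in; nothing more can be done
None
```

I handed the job in with all four offcuts in their bays, shortest by the red cap to longest at the far end; my last camera check put each within about 2 mm of its bay's middle and in line with it, but `hand_in()` returned no verdict.

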